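# Vent the broad steamer by its press pad

### The job

Two metal steamers with hinged lids stand on the hob; vent the broad, low one, not the tall, narrow one. Press the round black pad that sticks out in front of it all the way down with closed fingertips so that the lid swings fully open, keep it open for three seconds, then let the pad come up slowly under your fingers so that the lid eases shut without slamming, and move clear. Work only by pressing on the pad: do not touch the lid, grip or lift anything, work the other steamer or disturb the things standing round about.

Things in the scene. Friction and masses are not known exactly. Their poses are not given: they have to be found in the camera images.
- broad: the broad, low steamer, to be vented: aluminium box 150 mm deep (x), 185 wide (y), 108 high to the rim, fixed; origin at the centre of its underside, x axis from its front (pad) to its back (lid hinge), z up. The lid has a black knob, top 139 mm above the hob; as it opens its front edge swings up and back, away from the pad. Dark side arms link pad and lid.
- narrow: the narrow, tall steamer, to be left alone: the same make, 150 mm deep, 110 mm wide, 128 mm high to the rim, fixed; origin and axes likewise. The two may stand either way round, left or right.
- broad_lever (a joint): lever value of the broad steamer: 0 up at rest, 0.2 rad fully down at its stop; its pivot runs across the steamer's middle, 80 mm above the hob. It drives the lid: lid angle = 6 x lever angle. It does not stay down: the lid's weight brings it back up as soon as it is let go.
- broad_lid (a joint): lid angle of the broad steamer: 0 shut, 1.2 rad fully open. It falls freely when the pad is let go, at over 5 rad/s; shutting faster than 3 rad/s at any moment counts as a slam (the pressing spot then rises at about 85 mm/s), so let the spot up at some 15 mm/s, right up to the top.
- broad_press (a point): pressing spot of the broad steamer: centre of the top face of its round black pad (44 mm across at the foot, 36 on top, 9 thick, on a 14 mm wide stem), 95 mm in front of the front wall, 87 mm above the hob at rest. x axis towards the steamer, y across, z up. Full travel sinks it 34 mm, nearly straight down; it takes 3 to 8 N, most at first, less as the lid rises, then meets a firm stop.
- broad_front (a point): middle of the front edge of the broad steamer's lid (a plate 158x193 mm, 6 mm thick); moves with the lid
- narrow_lid (a joint): lid angle of the narrow steamer: 0 shut (must stay so)
- narrow_press (a point): pressing spot of the narrow steamer: centre of the top face of its round black pad (44 mm across at the foot, 36 on top, 9 thick, on a 14 mm wide stem), 95 mm in front of the front wall, 87 mm above the hob at rest. x axis towards the steamer, y across, z up. Full travel sinks it 34 mm, nearly straight down; it takes 3 to 8 N, most at first, less as the lid rises, then meets a firm stop.
- violet_box: small violet and orange carton lying flat, 92x55x40 mm, loose on the hob between the two pads; origin at the centre of its underside
- tea_box: small black tea carton, 71x73x81 mm, loose on the worktop left of the hob (35 mm lower than the hob); origin at the centre of its underside
- oil_bottle: oil bottle with a yellow cap, 62x62x237 mm, loose on that worktop; origin at the centre of its underside
- pepper_mill: wooden pepper mill, 58x58x150 mm, loose on that worktop; origin at the centre of its underside

How it is judged (in metres and radians):
On the way, in this order (a step that is already met when the one before it is completed fails the run):
1. the broad steamer's lid is open (over 1.0 rad) for at least 2 s without a break (value of joint broad_lid above 1 rad), for 2 s.
2. the broad steamer's lid is shut again (value of joint broad_lid below 0.04 rad), for 0.2 s.
At the end, for the whole second after the job is handed in: both lids shut (under 0.04 rad), the broad steamer's pad back up (lever under 0.01 rad), and no bystander more than 20 mm from where it stood (value of joint each of broad_lid, narrow_lid below 0.04 rad and value of joint broad_lever below 0.01 rad and distance of each of violet_box, tea_box, oil_bottle, pepper_mill from where it was at the start of the episode below 0.02 m); the robot touches nothing.
It fails at once if the lid slams: it shuts faster than 3 rad/s (velocity of joint broad_lid below -3 rad/s).
It fails at once if the robot touches a lid (contact force between any of the fingers, the arm and broad_lid above 0.5 N or contact force between any of the fingers, the arm and narrow_lid above 0.5 N).
It fails at once if the narrow steamer's lid is opened (value of joint narrow_lid above 0.1 rad).
It fails at once if a bystander is pushed or lifted by more than 20 mm (distance of any of violet_box, tea_box, oil_bottle, pepper_mill from where it was at the start of the episode above 0.02 m).
It also fails if it takes over 48 s, if anything falls off the work surface, if the arm or the gripper's body presses on something with over 40 N, if the wrist force passes 120 N, or if a joint passes its speed limit or range.

### The arm

A 6-joint arm with a two-finger parallel gripper is mounted at the origin on a cart in front of the work surface, level with it; the furniture and walls round the work are solid. World frame = base frame: x ahead of the robot, y to its left, z up, the work surface at z = 0. Lengths are in mm, angles in degrees, forces in N, time in s.
With the tool pointing down it reaches from about 300 to 850 mm from the base axis. Payload 4.2 kg.
Tool frame: the origin (TCP) lies at the very end of the fingers, on their centre line; the grasp point (between the pads) lies 19 mm behind it (env.grasp_offset is the distance from the TCP to the grasp point, in mm); z points along the fingers, y is the line along which they close (so a half turn about z gives the same grasp; the last joint's range is limited). The gripper opens to 91 mm and grips with 3 to 60 N. Pads are 32 mm wide; open, the fingers measure 118 mm over their backs; the gripper's body (76 mm by 178 mm) begins 60 mm behind the grasp point.
Start: joints at [74.313, 18.312, 89.639, -0, 72.044, -1.146], TCP at [144.375, 556.596, 213.976] pointing down, gripper open.
Joint ranges: [-177.97, 177.97], [-48.28, 115.42], [12.27, 149.76], [-77.06, 257.06], [2.81, 150.46], [-146.56, 146.56]. Speed limits (degrees/s): [147.25, 147.25, 180, 180, 180, 180].

### API

Orientations are given as [roll, pitch, yaw] about the fixed x, y, z axes, in that order (R = Rz(yaw) Ry(pitch) Rx(roll)).
In Python, from workcell import env gives the robot as it stands. The module is installed in compiled form; this text tells all that it offers.
- The arm moves only by the tool send_rows, never from a script. Its argument "motion" is a list of rows, each an object of numbers: "tx", "ty", "tz": the shift along the tool's x, y, z in units of 500 mm (1.0 is 500 mm); "rx", "ry", "rz": the turn, a rotation vector about the tool's x, y, z in units of 30 degrees (1.0 is 30 degrees); "gripper": the closure, from -1 (fully open) to 1 (shut). In form: [{"tx": .., "ty": .., "tz": .., "rx": .., "ry": .., "rz": .., "gripper": ..}, ...]. A call has 1 to 12 rows; each row shifts and turns the commanded pose from where the row before left it, along the tool's axes as they then stand; what a row does not reach is not made up. A row lasts 1/8 s, in which the tool goes at most 62.5 mm and 10.7 degrees, less where a joint would pass 70% of its speed; a pose out of reach is approached as far as the arm can. A call with a number of a shift or a turn outside -1 to 1 is refused whole. A call with a gripper value outside its range is refused whole. The fingers move at their own pace and stop on an object; "grip_force" is the grip in N (left out, the last holds). Time passes only in rows, so rows that do not move let the fingers close. It gives the time, the measured TCP pose, the force, the opening and the grip force at its end, in the units of the state.
- env.state(): the state, without advancing time (a new reading comes with each control period).
- env.grab_frame(name): name is "side" or "top"; returns a dict with "frame" (420x560x3 uint8, red, green, blue), "vertical_fov" (degrees; the focal length in pixels is half the picture's height over the tangent of half this angle, whatever the lens; pixels are square), "cx", "cy" (the principal point, pixels), "rvec" (rotation vector, rad) and "tvec" (3), from world to camera coordinates, as OpenCV has them. Camera axes: x right, y down, z forward; pixel columns grow to the right and rows downward; lengths in mm; the calibration is good to about 2 mm. A picture is of the moment at which its call begins. There is no depth.
- env.job_done(): hands the job in; it is judged then, once.
The state is a dict: "time_s": time; "qpos": joint angles; "qvel": joint speeds; "effort": joint torques, N m; "ee_pos": TCP position; "ee_rot": TCP orientation; "force": force on the tool from outside, world axes, zero at the start; "torque": the same for the moment, N m; "gripper_width": finger opening in mm; "gripper_force": force on a finger pad.
Only numpy, scipy, OpenCV 4.12 (cv2) and the standard library are available. Lean on these libraries where they do the work, as an engineer would, in place of code of your own. Each camera call takes 0.05 s, during which the arm holds its last target. There are 200 camera calls.

## Working session

There is one attempt and no reset: what is moved stays moved. The work goes in short steps, Python scripts to look and compute and a tool call to move; the robot and the scene stay as the last step left them, time stands still between calls to the robot, and variables do not carry over. Pictures are saved under pics/ and viewed, at most 10 in all, crops included, and the job is handed in when it is done.

Besides the shell and the picture viewer there is one more tool, called by a JSON object that holds its "api" and its "payload". send_rows: Moves the arm, as the interface text tells. Shifts and turns lie within -1 to 1; 1 stands for 500 mm of shift or 30 degrees of turn. Its arguments: {"type":"object","properties":{"motion":{"type":"array"},"grip_force":{"type":"number"}},"required":["motion"]}

```bash
mkdir -p pics
cat > h.py <<'E'
import numpy as np,cv2
from workcell import env
def cam(n):
    d=env.grab_frame(n);f=210/np.tan(np.radians(d["vertical_fov"])/2)
    K=np.array([[f,0,d["cx"]],[0,f,d["cy"]],[0,0,1]]);R=cv2.Rodrigues(np.array(d["rvec"],float))[0]
    return d["frame"],K,R,np.array(d["tvec"],float).ravel()
def onplane(c,u,v,z):
    _,K,R,t=c;C=-R.T@t;r=R.T@np.linalg.solve(K,[u,v,1]);return C+r*(z-C[2])/r[2]
def proj(c,p):
    _,K,R,t=c;q=K@(R@np.array(p,float)+t);return q[:2]/q[2]
E
python3 - <<'E'
from h import *
for n in("side","top"):
    c=cam(n);cv2.imwrite(f"pics/{n}0.png",c[0][:,:,::-1]);print(n,c[1][0,0],-c[2].T@c[3])
print(env.state())
E
```

```text
side 391.5598862785182 [466.2644334  669.48301473 670.6511832 ]
top 497.29109036459215 [ 308.44105767   25.88822192 1420.48608397]
{'time_s': 0.1, 'qpos': array([ 7.43134474e+01,  1.83479061e+01,  8.96971143e+01,  3.37608799e-05,
        7.20444831e+01, -1.14581897e+00]), 'qvel': array([ 0.06747026, -0.12473692, -0.3003704 , -0.02955521,  0.06891844,
        0.08473477]), 'effort': array([-2.23586558e-04, -4.13331091e+01, -2.32509112e+01,  7.28933886e-02,
        4.21515189e-02, -5.53008886e-05]), 'ee_pos': array([144.24455847, 556.16337584, 213.22067575]), 'ee_rot': array([-1.79910515e+02, -1.82189032e-03,  1.65459254e+02]), 'force': array([-0.35360184,  0.25301462, -0.20056118]), 'torque': array([-0.016392  , -0.02987193,  0.0278757 ]), 'gripper_force': 0.0, 'gripper_width': 91.37157330946476}
```

View pics/side0.png

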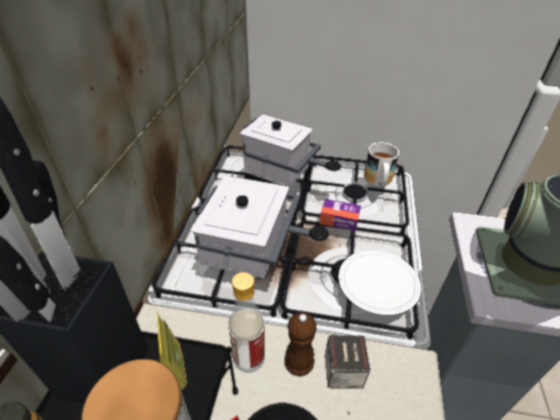

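View pics/top0.png

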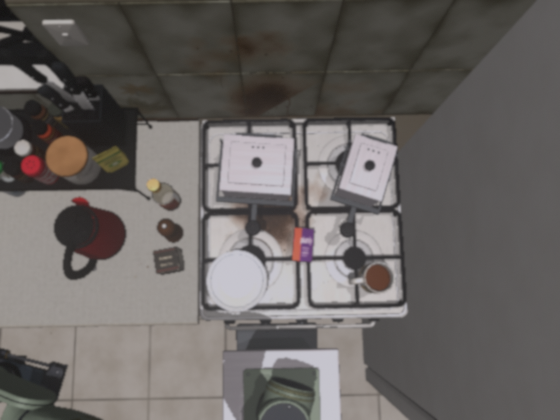

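Side view: broad steamer in front, with its lid knob at (241,201) and pad at (319,233). Top view: broad steamer on the left, with its knob at (257,162) and pad at (255,227). The narrow one is on the right, with its pad at (348,229). The violet carton is at (303,244) and a plate at (238,280).

Run:
```python
from h import *
def blob(c,u,v,r,th=70):
    g=cv2.cvtColor(c[0],cv2.COLOR_RGB2GRAY);m=np.zeros_like(g);cv2.circle(m,(u,v),r,255,-1)
    m=((g<th)&(m>0)).astype(np.uint8);m=cv2.morphologyEx(m,cv2.MORPH_OPEN,np.ones((5,5)))
    n,l,s,ce=cv2.connectedComponentsWithStats(m);k=1+np.argmax(s[1:,4]);print(s[k],ce[k]);return ce[k]
def tri(a,b,p,q):
    P=[x[1]@np.c_[x[2],x[3]] for x in(a,b)];X=cv2.triangulatePoints(P[0],P[1],np.array(p,float).reshape(2,1),np.array(q,float).reshape(2,1)).ravel();X=X[:3]/X[3];print(X,proj(a,X)-p,proj(b,X)-q)
    return X
s,t=cam("side"),cam("top")
for a,b in(((319,233,13),(255,227,11)),((241,201,10),(257,162,8))):
    tri(s,t,blob(s,*a),blob(t,*b))
for z in(87,122):print(z,onplane(t,255,227,z),onplane(s,319,232,z))
# lid front/back corners (top)
for p in((219,202),(296,204),(224,134),(296,137)):print(p,onplane(t,*p,108),onplane(t,*p,143))
big=[cv2.resize(i[0][v-60:v+60,u-70:u+70],None,fx=4,fy=4,interpolation=2) for i,u,v in((s,300,235),(t,265,210))]
for k,i in enumerate(big):cv2.imwrite(f"pics/crop{k}.png",i[:,:,::-1])
```

```text
[309 222  19  19 277] [318.61371841 231.72202166]
[247 218  19  16 229] [255.32751092 225.34934498]
[483.72848045  62.24470215  78.53109751] [-1.31017385 -0.39703866] [-0.05712035  0.6671113 ]
[237 197  10   9  81] [241.64197531 200.96296296]
[254 160   5   5  25] [256. 162.]
[649.29833493  56.60535717 132.23832374] [0.31039913 0.0882261 ] [-0.01307613 -0.15914381]
87 [479.96042348  62.78050552  87.        ] [479.72037263  72.27602363  87.        ]
122 [475.45855588  61.81219401 122.        ] [478.91345595 108.08892917 122.        ]
(219, 202) [546.52683291 157.85272478 108.        ] [540.17781159 154.33363406 143.        ]
(296, 204) [537.3088882  -48.45022067 108.        ] [531.20568135 -46.46784118 143.        ]
(224, 134) [736.2085133  144.03798921 108.        ] [724.8012602  140.88729534 143.        ]
(296, 137) [723.97647363 -53.58598065 108.        ] [712.89541172 -51.46664611 143.        ]
```

View pics/crop0.png

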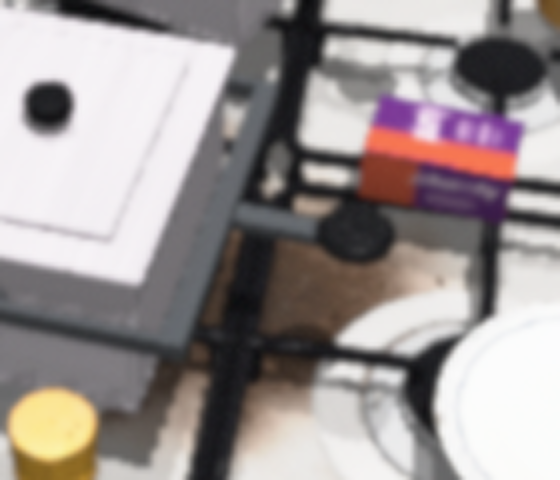

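View pics/crop1.png

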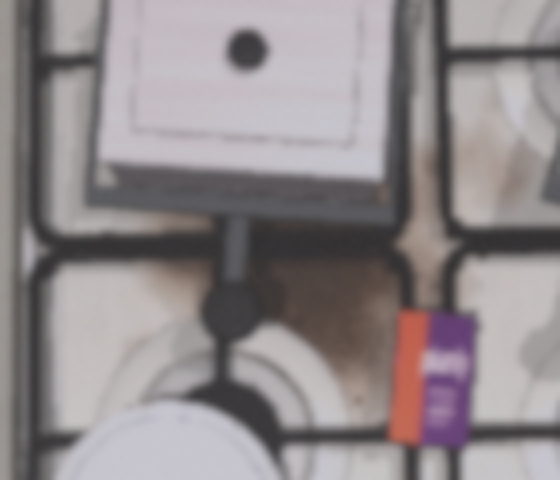

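Both views put the pad top at about (479, 70, 87). The knob is 170 mm behind it, as it should be, and the steamer's yaw is about -4.5°. I'll move over the pad at safe height and close the fingers.

{"api": "send_rows", "payload": {"motion": [{"tx":-0.0744,"ty":-0.0644,"gripper":1},{"tx":-0.0744,"ty":-0.0644,"gripper":1},{"tx":-0.0744,"ty":-0.0644,"gripper":1},{"tx":-0.0744,"ty":-0.0644,"gripper":1},{"tx":-0.0744,"ty":-0.0644,"gripper":1},{"tx":-0.0744,"ty":-0.0644,"gripper":1},{"tx":-0.0744,"ty":-0.0644,"gripper":1},{"tx":-0.0744,"ty":-0.0644,"gripper":1},{"tx":-0.0744,"ty":-0.0644,"gripper":1},{"tx":-0.0744,"ty":-0.0644,"gripper":1},{"tx":-0.0744,"ty":-0.0644,"gripper":1},{"tx":-0.0744,"ty":-0.0644,"gripper":1}], "grip_force": 20}}

```text
invalid input at $.motion[0]: expected keys tx, ty, tz, rx, ry, rz, gripper
```

{"api": "send_rows", "payload": {"motion": [{"rz":-0.17,"gripper":1},{"rz":-0.17,"gripper":1},{"tz":0.06,"gripper":1},{"tz":0.06,"gripper":1},{"tz":0.04,"gripper":1},{"gripper":1},{"gripper":1}]}}

```text
invalid input at $.motion[0]: expected keys tx, ty, tz, rx, ry, rz, gripper
```

Every row needs all seven keys.

{"api": "send_rows", "payload": {"motion": [{"tx":-0.0744,"ty":-0.0644,"tz":0,"rx":0,"ry":0,"rz":0,"gripper":1},{"tx":-0.0744,"ty":-0.0644,"tz":0,"rx":0,"ry":0,"rz":0,"gripper":1},{"tx":-0.0744,"ty":-0.0644,"tz":0,"rx":0,"ry":0,"rz":0,"gripper":1},{"tx":-0.0744,"ty":-0.0644,"tz":0,"rx":0,"ry":0,"rz":0,"gripper":1},{"tx":-0.0744,"ty":-0.0644,"tz":0,"rx":0,"ry":0,"rz":0,"gripper":1},{"tx":-0.0744,"ty":-0.0644,"tz":0,"rx":0,"ry":0,"rz":0,"gripper":1},{"tx":-0.0744,"ty":-0.0644,"tz":0,"rx":0,"ry":0,"rz":0,"gripper":1},{"tx":-0.0744,"ty":-0.0644,"tz":0,"rx":0,"ry":0,"rz":0,"gripper":1},{"tx":-0.0744,"ty":-0.0644,"tz":0,"rx":0,"ry":0,"rz":0,"gripper":1},{"tx":-0.0744,"ty":-0.0644,"tz":0,"rx":0,"ry":0,"rz":0,"gripper":1},{"tx":-0.0744,"ty":-0.0644,"tz":0,"rx":0,"ry":0,"rz":0,"gripper":1},{"tx":-0.0744,"ty":-0.0644,"tz":0,"rx":0,"ry":0,"rz":0,"gripper":1}], "grip_force": 20}}

```text
time_s: 1.7
ee_pos: [480.2, 69.0, 213.9]
ee_rot: [180.0, 0.0, 165.4]
force: [0.3, 0.0, 0.9]
gripper_width: 0.7
gripper_force: 0.0
```

{"api": "send_rows", "payload": {"motion": [{"tx":0,"ty":0,"tz":0,"rx":0,"ry":0,"rz":-0.17,"gripper":1},{"tx":0,"ty":0,"tz":0,"rx":0,"ry":0,"rz":-0.17,"gripper":1},{"tx":0,"ty":0,"tz":0.06,"rx":0,"ry":0,"rz":0,"gripper":1},{"tx":0,"ty":0,"tz":0.06,"rx":0,"ry":0,"rz":0,"gripper":1},{"tx":0,"ty":0,"tz":0.04,"rx":0,"ry":0,"rz":0,"gripper":1},{"tx":0,"ty":0,"tz":0,"rx":0,"ry":0,"rz":0,"gripper":1},{"tx":0,"ty":0,"tz":0,"rx":0,"ry":0,"rz":0,"gripper":1}]}}

```text
time_s: 2.58
ee_pos: [480.1, 70.6, 134.7]
ee_rot: [180.0, 0.1, 175.7]
force: [-0.3, -0.3, 0.5]
gripper_width: -0.1
gripper_force: 0.0
```

Run:
```python
from h import *
s,t=cam("side"),cam("top")
st=env.state();print(st["ee_pos"],st["ee_rot"],proj(s,st["ee_pos"]),proj(t,st["ee_pos"]))
i=[cv2.resize(c[0][v-60:v+60,u-50:u+50],None,fx=4,fy=4) for c,u,v in((s,310,225),(t,260,220))]
cv2.imwrite("pics/near.png",np.hstack(i)[:,:,::-1])
```

```text
[480.22479892  70.60652834 134.98233523] [1.79970080e+02 1.23101050e-01 1.75659297e+02] [320.76581717 214.69811845] [251.45483913 224.61075211]
```

View pics/near.png

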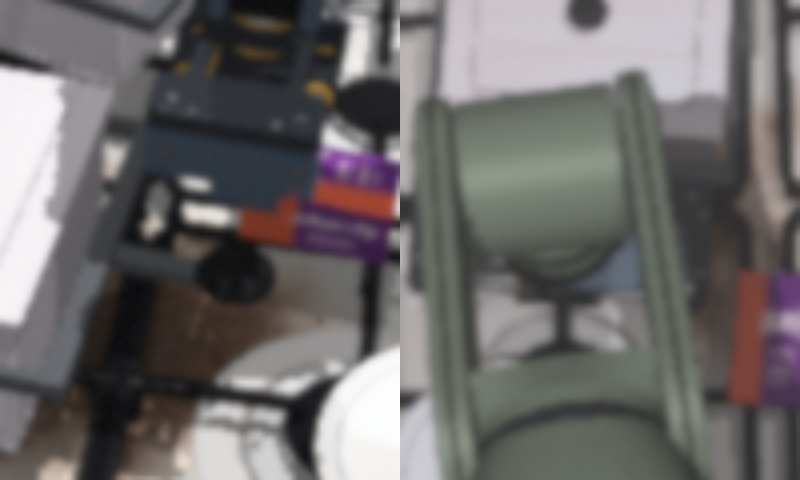

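The closed fingertips are right above the pad, which shows at (237,272) in the left half. I'll go down and press in stages.

{"api": "send_rows", "payload": {"motion": [{"tx":0,"ty":0,"tz":0.03,"rx":0,"ry":0,"rz":0,"gripper":1},{"tx":0,"ty":0,"tz":0.03,"rx":0,"ry":0,"rz":0,"gripper":1},{"tx":0,"ty":0,"tz":0.02,"rx":0,"ry":0,"rz":0,"gripper":1},{"tx":0,"ty":0,"tz":0.01,"rx":0,"ry":0,"rz":0,"gripper":1},{"tx":0,"ty":0,"tz":0.01,"rx":0,"ry":0,"rz":0,"gripper":1},{"tx":0,"ty":0,"tz":0.01,"rx":0,"ry":0,"rz":0,"gripper":1},{"tx":0,"ty":0,"tz":0,"rx":0,"ry":0,"rz":0,"gripper":1}]}}

```text
time_s: 3.55
ee_pos: [479.3, 70.5, 79.3]
ee_rot: [180.0, -0.0, 175.7]
force: [-2.5, 0.0, 6.3]
gripper_width: 0.4
gripper_force: 2.7
```

Contact made, with 6 N at z = 79. Pressing on to about z = 54.

{"api": "send_rows", "payload": {"motion": [{"tx":0,"ty":0,"tz":0.008,"rx":0,"ry":0,"rz":0,"gripper":1},{"tx":0,"ty":0,"tz":0.008,"rx":0,"ry":0,"rz":0,"gripper":1},{"tx":0,"ty":0,"tz":0.008,"rx":0,"ry":0,"rz":0,"gripper":1},{"tx":0,"ty":0,"tz":0.008,"rx":0,"ry":0,"rz":0,"gripper":1},{"tx":0,"ty":0,"tz":0.008,"rx":0,"ry":0,"rz":0,"gripper":1},{"tx":0,"ty":0,"tz":0.008,"rx":0,"ry":0,"rz":0,"gripper":1},{"tx":0,"ty":0,"tz":0,"rx":0,"ry":0,"rz":0,"gripper":1}]}}

```text
time_s: 4.42
ee_pos: [480.9, 70.5, 55.8]
ee_rot: [180.0, 0.2, 175.7]
force: [-0.4, -1.4, 9.4]
gripper_width: 0.5
gripper_force: 4.3
```

{"api": "send_rows", "payload": {"motion": [{"tx":0,"ty":0,"tz":0.004,"rx":0,"ry":0,"rz":0,"gripper":1},{"tx":0,"ty":0,"tz":0.002,"rx":0,"ry":0,"rz":0,"gripper":1},{"tx":0,"ty":0,"tz":0,"rx":0,"ry":0,"rz":0,"gripper":1},{"tx":0,"ty":0,"tz":0,"rx":0,"ry":0,"rz":0,"gripper":1}]}}

```text
time_s: 4.92
ee_pos: [481.0, 70.5, 55.1]
ee_rot: [180.0, 0.3, 175.7]
force: [-5.4, -1.4, 27.7]
gripper_width: 0.1
gripper_force: 13.8
```

Run:
```python
from h import *
s=cam("side");st=env.state();print(st["ee_pos"],st["force"])
cv2.imwrite("pics/open.png",s[0][:,:,::-1])
```

```text
[481.05492642  70.53032967  55.06284758] [-6.12319858 -2.39776232 27.05259895]
```

View pics/open.png

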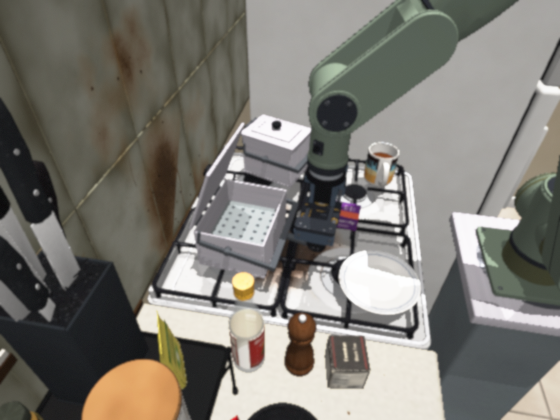

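At the firm stop (27 N), the lid stands fully open: its edge is at about (225,160) and the inside shows at (245,215). The carton is undisturbed. Holding for 3 s.

{"api": "send_rows", "payload": {"motion": [{"tx":0,"ty":0,"tz":0,"rx":0,"ry":0,"rz":0,"gripper":1},{"tx":0,"ty":0,"tz":0,"rx":0,"ry":0,"rz":0,"gripper":1},{"tx":0,"ty":0,"tz":0,"rx":0,"ry":0,"rz":0,"gripper":1},{"tx":0,"ty":0,"tz":0,"rx":0,"ry":0,"rz":0,"gripper":1},{"tx":0,"ty":0,"tz":0,"rx":0,"ry":0,"rz":0,"gripper":1},{"tx":0,"ty":0,"tz":0,"rx":0,"ry":0,"rz":0,"gripper":1},{"tx":0,"ty":0,"tz":0,"rx":0,"ry":0,"rz":0,"gripper":1},{"tx":0,"ty":0,"tz":0,"rx":0,"ry":0,"rz":0,"gripper":1},{"tx":0,"ty":0,"tz":0,"rx":0,"ry":0,"rz":0,"gripper":1},{"tx":0,"ty":0,"tz":0,"rx":0,"ry":0,"rz":0,"gripper":1},{"tx":0,"ty":0,"tz":0,"rx":0,"ry":0,"rz":0,"gripper":1},{"tx":0,"ty":0,"tz":0,"rx":0,"ry":0,"rz":0,"gripper":1}]}}

```text
time_s: 6.48
ee_pos: [481.1, 70.5, 55.1]
ee_rot: [180.0, 0.3, 175.7]
force: [-5.6, -2.5, 26.0]
gripper_width: 0.2
gripper_force: 13.8
```

{"api": "send_rows", "payload": {"motion": [{"tx":0,"ty":0,"tz":0,"rx":0,"ry":0,"rz":0,"gripper":1},{"tx":0,"ty":0,"tz":0,"rx":0,"ry":0,"rz":0,"gripper":1},{"tx":0,"ty":0,"tz":0,"rx":0,"ry":0,"rz":0,"gripper":1},{"tx":0,"ty":0,"tz":0,"rx":0,"ry":0,"rz":0,"gripper":1},{"tx":0,"ty":0,"tz":0,"rx":0,"ry":0,"rz":0,"gripper":1},{"tx":0,"ty":0,"tz":0,"rx":0,"ry":0,"rz":0,"gripper":1},{"tx":0,"ty":0,"tz":0,"rx":0,"ry":0,"rz":0,"gripper":1},{"tx":0,"ty":0,"tz":0,"rx":0,"ry":0,"rz":0,"gripper":1},{"tx":0,"ty":0,"tz":0,"rx":0,"ry":0,"rz":0,"gripper":1},{"tx":0,"ty":0,"tz":0,"rx":0,"ry":0,"rz":0,"gripper":1},{"tx":0,"ty":0,"tz":0,"rx":0,"ry":0,"rz":0,"gripper":1},{"tx":0,"ty":0,"tz":0,"rx":0,"ry":0,"rz":0,"gripper":1}]}}

```text
time_s: 7.98
ee_pos: [481.1, 70.5, 55.1]
ee_rot: [180.0, 0.3, 175.7]
force: [-5.5, -1.8, 26.8]
gripper_width: 0.6
gripper_force: 13.8
```

Over 3 s held. Now letting the pad up at 12 mm/s.

{"api": "send_rows", "payload": {"motion": [{"tx":0,"ty":0,"tz":-0.003,"rx":0,"ry":0,"rz":0,"gripper":1},{"tx":0,"ty":0,"tz":-0.003,"rx":0,"ry":0,"rz":0,"gripper":1},{"tx":0,"ty":0,"tz":-0.003,"rx":0,"ry":0,"rz":0,"gripper":1},{"tx":0,"ty":0,"tz":-0.003,"rx":0,"ry":0,"rz":0,"gripper":1},{"tx":0,"ty":0,"tz":-0.003,"rx":0,"ry":0,"rz":0,"gripper":1},{"tx":0,"ty":0,"tz":-0.003,"rx":0,"ry":0,"rz":0,"gripper":1},{"tx":0,"ty":0,"tz":-0.003,"rx":0,"ry":0,"rz":0,"gripper":1},{"tx":0,"ty":0,"tz":-0.003,"rx":0,"ry":0,"rz":0,"gripper":1},{"tx":0,"ty":0,"tz":-0.003,"rx":0,"ry":0,"rz":0,"gripper":1},{"tx":0,"ty":0,"tz":-0.003,"rx":0,"ry":0,"rz":0,"gripper":1},{"tx":0,"ty":0,"tz":-0.003,"rx":0,"ry":0,"rz":0,"gripper":1},{"tx":0,"ty":0,"tz":-0.003,"rx":0,"ry":0,"rz":0,"gripper":1}]}}

```text
time_s: 9.48
ee_pos: [478.9, 70.4, 69.9]
ee_rot: [-180.0, -0.1, 175.7]
force: [-3.0, 1.0, 3.5]
gripper_width: 0.4
gripper_force: 2.2
```

{"api": "send_rows", "payload": {"motion": [{"tx":0,"ty":0,"tz":-0.003,"rx":0,"ry":0,"rz":0,"gripper":1},{"tx":0,"ty":0,"tz":-0.003,"rx":0,"ry":0,"rz":0,"gripper":1},{"tx":0,"ty":0,"tz":-0.003,"rx":0,"ry":0,"rz":0,"gripper":1},{"tx":0,"ty":0,"tz":-0.003,"rx":0,"ry":0,"rz":0,"gripper":1},{"tx":0,"ty":0,"tz":-0.003,"rx":0,"ry":0,"rz":0,"gripper":1},{"tx":0,"ty":0,"tz":-0.003,"rx":0,"ry":0,"rz":0,"gripper":1},{"tx":0,"ty":0,"tz":-0.003,"rx":0,"ry":0,"rz":0,"gripper":1},{"tx":0,"ty":0,"tz":-0.003,"rx":0,"ry":0,"rz":0,"gripper":1},{"tx":0,"ty":0,"tz":-0.003,"rx":0,"ry":0,"rz":0,"gripper":1},{"tx":0,"ty":0,"tz":-0.003,"rx":0,"ry":0,"rz":0,"gripper":1},{"tx":0,"ty":0,"tz":-0.003,"rx":0,"ry":0,"rz":0,"gripper":1},{"tx":0,"ty":0,"tz":-0.003,"rx":0,"ry":0,"rz":0,"gripper":1}]}}

```text
time_s: 10.98
ee_pos: [480.6, 70.5, 88.1]
ee_rot: [180.0, 0.2, 175.7]
force: [0.3, 0.0, -0.7]
gripper_width: 0.5
gripper_force: 0.0
```

{"api": "send_rows", "payload": {"motion": [{"tx":0,"ty":0,"tz":-0.003,"rx":0,"ry":0,"rz":0,"gripper":1},{"tx":0,"ty":0,"tz":-0.003,"rx":0,"ry":0,"rz":0,"gripper":1},{"tx":0,"ty":0,"tz":-0.003,"rx":0,"ry":0,"rz":0,"gripper":1},{"tx":0,"ty":0,"tz":-0.003,"rx":0,"ry":0,"rz":0,"gripper":1},{"tx":0,"ty":0,"tz":-0.003,"rx":0,"ry":0,"rz":0,"gripper":1},{"tx":0,"ty":0,"tz":-0.003,"rx":0,"ry":0,"rz":0,"gripper":1}]}}

```text
time_s: 11.72
ee_pos: [479.5, 70.5, 97.0]
ee_rot: [180.0, 0.0, 175.7]
force: [-0.7, 1.2, -0.1]
gripper_width: 0.7
gripper_force: 0.0
```

Pad fully up, no contact force. Moving clear: up, then back.

{"api": "send_rows", "payload": {"motion": [{"tx":0,"ty":0,"tz":-0.06,"rx":0,"ry":0,"rz":0,"gripper":1},{"tx":0,"ty":0,"tz":-0.08,"rx":0,"ry":0,"rz":0,"gripper":1},{"tx":0,"ty":0,"tz":-0.08,"rx":0,"ry":0,"rz":0,"gripper":1},{"tx":0.08,"ty":0.03,"tz":-0.02,"rx":0,"ry":0,"rz":0,"gripper":1},{"tx":0.08,"ty":0.06,"tz":0,"rx":0,"ry":0,"rz":0,"gripper":1},{"tx":0.06,"ty":0.08,"tz":0,"rx":0,"ry":0,"rz":0,"gripper":1},{"tx":0.04,"ty":0.08,"tz":0,"rx":0,"ry":0,"rz":0,"gripper":1},{"tx":0,"ty":0.08,"tz":0,"rx":0,"ry":0,"rz":0,"gripper":1},{"tx":0,"ty":0,"tz":0,"rx":0,"ry":0,"rz":0,"gripper":1},{"tx":0,"ty":0,"tz":0,"rx":0,"ry":0,"rz":0,"gripper":1}]}}

```text
time_s: 12.98
ee_pos: [362.1, 244.3, 216.8]
ee_rot: [-179.9, -0.0, 175.7]
force: [0.7, -1.0, 0.2]
gripper_width: 0.2
gripper_force: 0.0
```

Run:
```python
from h import *
s=cam("side");st=env.state();print(st["time_s"],st["ee_pos"],st["force"])
cv2.imwrite("pics/end.png",s[0][:,:,::-1])
```

```text
13.025 [362.14292103 244.00338701 216.81924658] [-0.19786754 -0.56999809  0.08635816]
```

View pics/end.png

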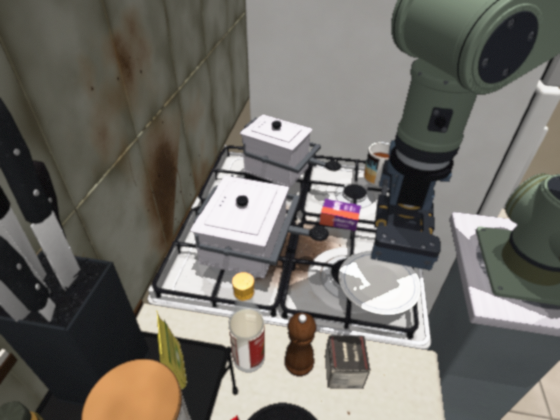

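Both lids are shut, the knob (241,201) and pad (319,233) are back where they started, and everything else stands as before. The arm is clear.

```bash
python3 -c "
from workcell import env
print(env.job_done())"
```

```text
the job is handed in; nothing more can be done
None
```

The broad steamer's lid was opened fully, held over 3 s and eased shut at about 12 mm/s; the final picture shows both lids shut and nothing moved, and the job is handed in (no verdict was returned).

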